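# Centre the pan on the induction hob and switch it on

## Task

The small red two-handled pan was set down too near the front of the portable induction hob, off its cooking ring. With the fingertips push it gently across the glass, never lifting or tipping it, until it stands centred on the printed ring; only then switch the hob on by pressing the round power key at the right-hand end of the key row lightly all the way down, let it come up again and withdraw. Press no other key, and leave the spice jar and the white bowl beside the hob where they stand.

Things in the scene. Friction and masses are not known exactly. Their poses are not given: they have to be found in the camera images.
- hob: portable induction hob, a black slab 360 mm deep (x), 290 mm wide (y), its flat glass top 52 mm above the worktop. It does not move. Origin under its centre on the worktop; +x points to its rear, -x to its front edge (the side with the keys, towards the robot), +y to its left as seen from the front, z up
- hob_ring (a point): centre of the cooking ring printed in light grey on the glass (ring 192 mm inside diameter), at glass height, 50 mm behind the hob's centre (hob x = +0.050)
- pan: small round red enamel pan, 0.9 kg, loose; 166 mm outside diameter, 150 mm across the base, 66 mm high, a loop handle on either side near the rim (223 mm over both). Origin: centre of its underside; handles along its +-y, roughly to the hob's sides. Starts 50 to 95 mm from the ring's centre, to its front. Slides at 4 to 9 N pushed low on the wall, stops when the push stops
- key_power (a joint): travel of the round power key straight down: 0 up, 0.003 (m) fully down; a spring returns it (about 1 N to start it, 4 N at the bottom)
- key_power_top (a point): centre of the top face of the power key, the one round key: 22 mm diameter, 5 mm proud of the glass (2 mm when fully down), at the right-hand end of the key row near the hob's front edge (hob x = -0.150, y = -0.105); its neighbour's near edge is 61 mm from its centre. Moves with the key
- key_minus (a joint): travel of that key: 0 up, 0.003 fully down; it must stay up
- key_minus_top (a point): oblong key (28 mm wide, 14 mm deep, same plastic, travel and spring as the power key) on the hob's key strip, second from the right, minus mark (hob x = -0.150, y = -0.030); this point is the centre of its top face. Not to be pressed
- key_plus (a joint): travel of that key: 0 up, 0.003 fully down; it must stay up
- key_plus_top (a point): oblong key (28 mm wide, 14 mm deep, same plastic, travel and spring as the power key) on the hob's key strip, third from the right, plus mark (hob x = -0.150, y = +0.020); this point is the centre of its top face. Not to be pressed
- key_timer (a joint): travel of that key: 0 up, 0.003 fully down; it must stay up
- key_timer_top (a point): oblong key (28 mm wide, 14 mm deep, same plastic, travel and spring as the power key) on the hob's key strip, fourth from the right, clock mark (hob x = -0.150, y = +0.070); this point is the centre of its top face. Not to be pressed
- spice_jar: spice jar, 44 mm diameter, 96 mm tall, loose on the worktop left of the hob; origin at the centre of its underside. Leave alone
- bowl_white: small white bowl, 118 mm diameter, 55 mm tall, loose on the worktop right of the hob; origin at the centre of its underside. Leave alone

How it is judged:
By the outcome, as a careful person would: the job done as asked, in the order asked, and still so for the second after the job is handed in, with the robot touching nothing.
It also fails if it takes over 45 s, if anything falls off the work surface, if the arm or the gripper's body presses on something with over 40 N, if the wrist force passes 120 N, or if a joint passes its speed limit or range.

## Robot

A 6-joint arm with a two-finger parallel gripper is mounted at the origin on a cart in front of the work surface, level with it; the furniture and walls round the work are solid. World frame = base frame: x ahead of the robot, y to its left, z up, the work surface at z = 0. Lengths are in m, angles in rad, forces in N, time in s.
With the tool pointing down it reaches from about 0.35 to 0.925 m from the base axis. Payload 6.4 kg.
Tool frame: the origin (TCP) lies midway between the tips of the shut fingers; the grasp point (between the pads) lies 19 mm behind it (env.grasp_offset is the distance from the TCP to the grasp point, in m); z points along the fingers, y is the line along which they close (so a half turn about z gives the same grasp; the last joint's range is limited). The gripper opens to 85 mm and grips with 20 to 120 N. Pads are 22 mm wide; open, the fingers measure 114 mm over their backs; the gripper's body (76 mm by 85 mm) begins 54 mm behind the grasp point. The pads swing forward as they close: fully open they stand 13 mm farther back than shut.
Start: joints at [-1.462, 0.245, 1.558, -0, 1.339, -0.174], TCP at [0.181, -0.624, 0.199] pointing down, gripper open.
Joint ranges: [-3.13, 3.13], [-1.02, 2.26], [0.13, 2.54], [-0.95, 4.09], [0.21, 2.88], [-2.74, 2.74]. Speed limits (rad/s): [2.57, 2.57, 3.14, 3.14, 3.14, 3.14].

## Interface

Orientations are given as a rotation vector (axis times angle).
In Python, from station import env, fingers, viewer, workorder, current_time_s, current_joints, current_joint_velocities, current_effort, current_eef_pos, current_tool_rot, current_contact_force, current_moment, current_gripper_width, current_grasp_force gives the robot as it stands. The module is installed in compiled form; this text tells all that it offers. Calls block until the motion is done:
- env.move_ptp(position, orientation): joint-space move of the TCP to a pose.
- env.servo_line(position, orientation=None, feed=0.15): straight line of the TCP; orientation=None keeps the orientation; feed is the mean speed in m/s.
- env.movej(angles): joint-space move.
- fingers.move_gripper(opening): finger opening in m; the grip force is fixed at half the most; returns when the fingers have stopped.
- env.wait(seconds).
- env.ik(position, orientation): joint angles nearest the present ones, or None.
- viewer.snapshot(name): name is "scene" or "side" or "wrist"; returns a dict with "image" (420x560x3 uint8, red, green, blue), "fovy" (degrees; the focal length in pixels is half the picture's height over the tangent of half this angle, whatever the lens; pixels are square), "cx", "cy" (the principal point, pixels), "rvec" (rotation vector, rad) and "tvec" (3), from world to camera coordinates, as OpenCV has them; the wrist camera has in their place "T_tool_cam" (4x4, takes a point from camera to tool coordinates, whose origin is the TCP and whose axes are the flange's). Camera axes: x right, y down, z forward; pixel columns grow to the right and rows downward; lengths in m; the calibration is good to about 2 mm. The wrist camera is an equidistant fisheye: a pixel r from the principal point sees the ray r / f radians off the axis. A picture is of the moment at which its call begins: read the wrist's pose just before it. There is no depth.
A pose or a line that the arm cannot do raises env.MotionError and nothing moves.
- workorder.finish_job(): hands the job in; it is judged then, once.
Readings, each from a call of its own:
- current_time_s(): time.
- current_joints(): joint angles.
- current_joint_velocities(): joint speeds.
- current_effort(): joint torques, N m.
- current_eef_pos(): TCP position.
- current_tool_rot(): TCP orientation.
- current_contact_force(): force on the tool from outside, world axes, zero at the start.
- current_moment(): the same for the moment, N m.
- current_gripper_width(): finger opening in m.
- current_grasp_force(): force on a finger pad.
Only numpy, scipy, OpenCV 4.12 (cv2) and the standard library are available. Lean on these libraries where they do the work, as an engineer would, in place of code of your own. Each camera call takes 0.05 s, during which the arm holds its last target. There are 200 camera calls.

## Working session

There is one attempt and no reset: what is moved stays moved. The work goes in short steps, each a Python script; the robot and the scene stay as the last script left them, time stands still between calls to the robot, and variables do not carry over. Pictures are saved under pics/ and viewed, at most 10 in all, crops included, and the job is handed in when it is done.

```bash
mkdir -p pics; cat > h.py <<'E'
import numpy as np, cv2
from station import *
def snap(n,save=None):
    s=viewer.snapshot(n)
    if save: cv2.imwrite('pics/'+save,s['image'][:,:,::-1])
    return s
def toplane(s,uv,z):
    f=s['image'].shape[0]/2/np.tan(np.radians(s['fovy'])/2)
    R=cv2.Rodrigues(np.array(s['rvec'],float))[0]; t=np.array(s['tvec'],float).ravel()
    uv=np.atleast_2d(np.array(uv,float)); d=np.c_[(uv-[s['cx'],s['cy']])/f,np.ones(len(uv))]@R
    c=-R.T@t
    return c+d*((z-c[2])/d[:,2])[:,None]
def proj(s,P):
    f=s['image'].shape[0]/2/np.tan(np.radians(s['fovy'])/2)
    R=cv2.Rodrigues(np.array(s['rvec'],float))[0]; q=np.atleast_2d(P)@R.T+np.array(s['tvec'],float).ravel()
    return q[:,:2]/q[:,2:]*f+[s['cx'],s['cy']]
E
python3 - <<'E'
from h import *
for n in('scene','side'):
    s=snap(n,n+'0.png'); R=cv2.Rodrigues(np.array(s['rvec'],float))[0]
    print(n,s['fovy'],s['cx'],s['cy'],-R.T@np.array(s['tvec']).ravel(),R[2])
print(current_time_s(),current_tool_rot())
E
```

```text
scene 54.81002676515764 277.6326829396287 214.79583590963134 [ 0.264251   -0.92191409  0.64255022] [ 0.34101261  0.70159841 -0.62567569]
side 53.167867437923064 277.4311008741992 213.27454150770077 [0.21451363 0.32421106 0.59305365] [ 0.42289665 -0.68198444 -0.59670399]
0.1 [-3.10846741e+00 -4.42477391e-01 -1.64509170e-04]
```

View pics/scene0.png

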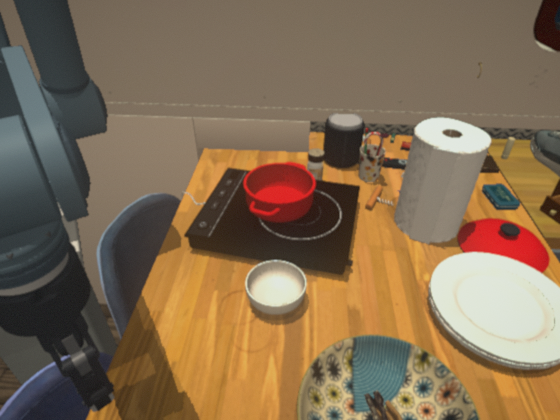

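View pics/side0.png

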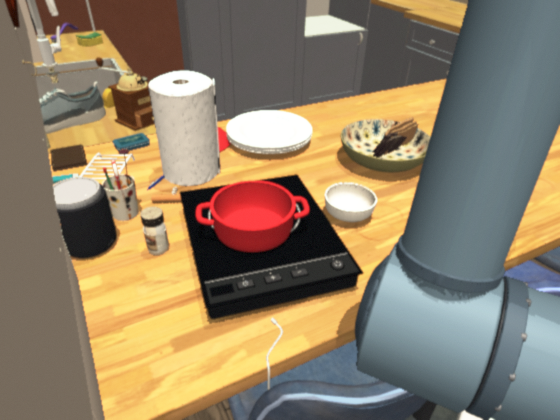

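The scene view shows the hob with its keys at the left, the pan at about (280,190) and the ring at about (300,213). The side view shows the keys along the front edge, with the power key at about (337,265) and the pan at about (253,213). I'll enlarge both to find corners.

```bash
python3 - <<'E'
from h import *
a=cv2.imread('pics/scene0.png')[155:280,180:370]; b=cv2.imread('pics/side0.png')[170:315,175:365]
a=cv2.convertScaleAbs(a,alpha=1.6,beta=15); b=cv2.convertScaleAbs(b,alpha=1.6,beta=15)
k=4
A=cv2.resize(a,None,fx=k,fy=k,interpolation=2)[:,:]; cv2.imwrite('pics/a_c.png',A); cv2.imwrite('pics/b_c.png',cv2.resize(b,None,fx=k,fy=k,interpolation=2))
E
```

```text
(no output)
```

View pics/a_c.png

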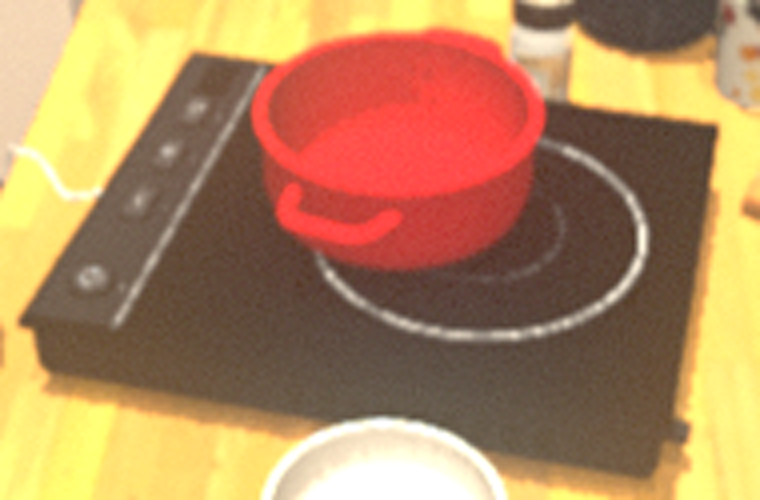

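View pics/b_c.png

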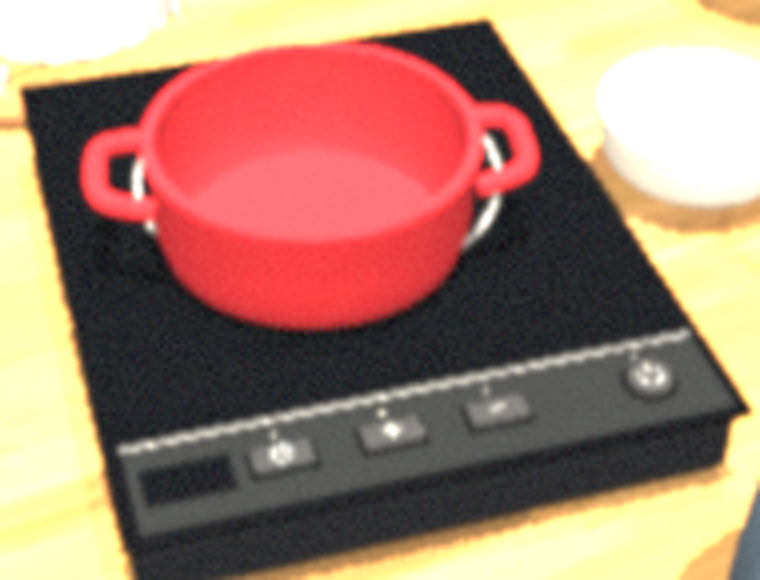

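The enlarged crops show the corners, keys and ring clearly. In the scene crop the power key is at (92,277) and the ring arc's right edge at (645,240). In the side crop the power key is at (650,376). I'll fit them all now.

```bash
cat >> h.py <<'E'
from scipy.optimize import least_squares
OFF={'scene':(180,155),'side':(175,170)}
def fitcirc(P,r=None,it=6,tol=.006):
    c0=P[:,:2].mean(0); sel=np.ones(len(P),bool)
    for i in range(it):
        fn=(lambda p:np.hypot(*(P[sel,:2]-p[:2]).T)-(r or p[2]))
        q=least_squares(fn,[*c0,r or .1],loss='soft_l1',f_scale=.001).x
        e=np.hypot(*(P[:,:2]-q[:2]).T)-(r or q[2]); sel=abs(e)<max(tol/(i+1),.002); c0=q[:2]
    return q,sel.sum(),e[sel].std()
def pan(s,zr=.118):
    "rim circle from the far edge of the red silhouette"
    hsv=cv2.cvtColor(s['image'],cv2.COLOR_RGB2HSV); m=((hsv[...,0]<8)|(hsv[...,0]>172))&(hsv[...,1]>140)&(hsv[...,2]>60)
    m[:, :170]=0; m[:,370:]=0; m[:130]=0; m[300:]=0
    n,l,st,_=cv2.connectedComponentsWithStats(m.astype(np.uint8)); k=1+st[1:,4].argmax()
    c=max(cv2.findContours((l==k).astype(np.uint8),cv2.RETR_EXTERNAL,cv2.CHAIN_APPROX_NONE)[0],key=len)[:,0].astype(float)
    P=toplane(s,c,zr)
    R=cv2.Rodrigues(np.array(s['rvec'],float))[0]; d=R[2,:2]/np.hypot(*R[2,:2])
    # start: hypothesise centres, take best inlier count using far-half points only
    best=None; c0=P[:,:2].mean(0)
    for dx in np.arange(-.06,.061,.004):
        for dy in np.arange(-.06,.061,.004):
            q=c0+[dx,dy]; far=(P[:,:2]-q)@d>0.0; n=(abs(np.hypot(*(P[far,:2]-q).T)-.083)<.003).sum()
            if best is None or n>best[0]: best=(n,q)
    q=best[1]
    for _ in range(5):
        v=P[:,:2]-q; use=(v@d>0)&(abs(np.hypot(*v.T)-.083)<.0035)
        q=least_squares(lambda p:np.hypot(*(P[use,:2]-p).T)-.083,q,loss='soft_l1',f_scale=.001).x
    return q,use.sum()
E
python3 - <<'E'
from h import *
S={n:snap(n) for n in('scene','side')}
pts={'scene':[((195,53),(-.18,.145),.052),((22,320),(-.18,-.145),.052),((718,127),(.18,.145),.052),((196,110),(-.15,.07),.057),((169,152),(-.15,.02),.057),((140,200),(-.15,-.03),.057),((92,277),(-.15,-.105),.057)],
'side':[((23,92),(.18,.145),.052),((488,22),(.18,-.145),.052),((746,410),(-.18,-.145),.052),((283,455),(-.15,.07),.057),((392,431),(-.15,.02),.057),((497,408),(-.15,-.03),.057),((650,376),(-.15,-.105),.057)]}
def fit(names):
    W=[];H=[]
    for n in names:
        for uv,h,z in pts[n]:
            W.append(toplane(S[n],(np.array(uv)+.5)/4-.5+OFF[n],z)[0,:2]);H.append(h)
    W=np.array(W);H=np.array(H)
    R=lambda a:np.array([[np.cos(a),-np.sin(a)],[np.sin(a),np.cos(a)]])
    f=lambda p:H@R(p[2]).T+p[:2]-W
    q=least_squares(lambda p:f(p).ravel(),[.6,0,0]).x
    print(names,q.round(4),'ring',(R(q[2])@[.05,0]+q[:2]).round(4),'key',(R(q[2])@[-.15,-.105]+q[:2]).round(4));print((f(q)*1000).round(1).tolist())
    return q
for n in S: fit([n])
q=fit(list(S)); np.save('hob.npy',q)
ring=q[:2]+.05*np.array([np.cos(q[2]),np.sin(q[2])])
for n,s in S.items():
    im=s['image'].astype(int); bright=(im.min(2)>95)&(np.ptp(im,axis=2)<60)
    v,u=np.nonzero(bright); P=toplane(s,np.c_[u,v],.052); e=np.hypot(*(P[:,:2]-ring).T)
    P=P[(e>.09)&(e<.106)&(P[:,0]>ring[0]-.09)]
    print(n,'ringfit',fitcirc(P),len(P),'pan',pan(s), 'pan rel ring',pan(s)[0]-ring)
    for nm,z in(('bowl',.055),('jar',.096)): pass
E
```

```text
['scene'] [ 0.5985 -0.2403 -0.7011] ring [ 0.6367 -0.2726] key [ 0.4162 -0.2238]
[[0.7, 4.7], [-5.3, -0.1], [5.0, -0.8], [0.9, 0.3], [-0.1, -1.6], [-0.2, -0.8], [-1.0, -1.7]]
['side'] [ 0.6003 -0.2326 -0.693 ] ring [ 0.6388 -0.2645] key [ 0.4179 -0.2175]
[[6.2, -0.1], [2.4, -5.6], [-4.9, -0.8], [-0.6, 1.6], [-0.9, 1.7], [-1.4, 1.7], [-0.9, 1.5]]
['scene', 'side'] [ 0.5997 -0.2363 -0.695 ] ring [ 0.6381 -0.2683] key [ 0.4172 -0.2209]
[[0.4, 8.5], [-4.2, 2.5], [6.1, 4.7], [1.2, 3.9], [0.4, 1.9], [0.5, 2.5], [-0.0, 1.2], [5.5, -4.3], [1.3, -9.4], [-5.5, -4.1], [-0.9, -2.0], [-1.4, -1.8], [-1.9, -1.8], [-1.5, -1.9]]
scene ringfit (array([ 0.63810547, -0.26827168,  0.09661935]), np.int64(61), np.float64(0.0009153181306966907)) 62 pan (array([ 0.60636612, -0.22592343]), np.int64(63)) pan rel ring [-0.03170235  0.04238281]
side ringfit (array([ 0.64276015, -0.26951233,  0.09755348]), np.int64(35), np.float64(0.0010000268072354445)) 46 pan (array([ 0.60642144, -0.22408467]), np.int64(62)) pan rel ring [-0.03164703  0.04422156]
```

```bash
cat >> h.py <<'E'
hob=np.load('hob.npy')
def ringfit(s,c0=None):
    im=s['image'].astype(int); bright=(im.min(2)>85)&(np.ptp(im,axis=2)<60)
    v,u=np.nonzero(bright); P=toplane(s,np.c_[u,v],.052)[:,:2]; ring=np.array([.638,-.268]) if c0 is None else c0
    for _ in range(6):
        e=np.hypot(*(P-ring).T); Q=P[abs(e-.098)<.012]
        ring=least_squares(lambda p:np.hypot(*(Q-p).T)-.098,ring,loss='soft_l1',f_scale=.001).x
    return ring,len(Q)
def toolrot(d,t,flip):
    from scipy.spatial.transform import Rotation as Ro
    d=np.r_[d/np.hypot(*d),0]; z=d*np.sin(t)-np.array([0,0,np.cos(t)]); y=np.cross([0,0,1],d)*flip; x=np.cross(y,z)
    return Ro.from_matrix(np.c_[x,y,z]).as_rotvec()
E
python3 - <<'E'
from h import *
E=[];p=[];r=[]
for n in('scene','side'):
    s=snap(n); a,k=ringfit(s); b,_=pan(s); print(n,a.round(4),k,b.round(4),(b-a).round(4)); p.append(b); r.append(a)
p=np.mean(p,0); r=np.mean(r,0); d=r-p; L=np.hypot(*d); d/=L; print('pan',p,'ring',r,'dist',L,np.degrees(np.arctan2(d[1],d[0])))
for fl in(1,-1):
  for back in(.13,):
    for z in(.2,.075):
      R=toolrot(d,np.radians(20),fl); print(fl,z,np.round(env.ik(np.r_[p-d*back,z],R),2) if env.ik(np.r_[p-d*back,z],R) is not None else None)
E
```

```text
scene [ 0.6377 -0.2669] 119 [ 0.6065 -0.226 ] [-0.0312  0.0408]
side [ 0.6416 -0.269 ] 73 [ 0.6063 -0.224 ] [-0.0353  0.045 ]
pan [ 0.60642725 -0.22504172] ring [ 0.63967008 -0.26794269] dist 0.05427319019541904 -52.22883436785991
1 0.2 [-0.34 -0.18  2.02 -0.22  1.01 -0.91]
1 0.075 [-0.34  0.    2.11 -0.27  0.75 -0.82]
-1 0.2 [-0.34 -0.18  2.02 -0.22  1.01  2.23]
-1 0.075 [-0.34  0.    2.11 -0.27  0.75  2.32]
```

```bash
python3 - <<'E'
from h import *
p=np.array([.6064,-.2250]); r=np.array([.6397,-.2679]); d=r-p; d/=np.hypot(*d)
R=toolrot(d,np.radians(20),1); z=.064
fingers.move_gripper(.06)
env.move_ptp(np.r_[p-d*.11,.2],R)
env.servo_line(np.r_[p-d*.11,z],feed=.08)
f0=np.array(current_contact_force()); print('f0',f0.round(2),current_time_s())
for b in np.arange(.106,.060,-.003):
    env.servo_line(np.r_[p-d*b,z],feed=.03)
    f=np.array(current_contact_force())-f0; print(round(b,3),f.round(1),np.array(current_eef_pos()).round(4))
    if f[:2]@d<-2.0: break
np.save('st.npy',np.r_[p,r,d,b]); print(current_time_s())
for n in('scene','side'):
    s=snap(n,n+'1.png'); print(n,pan(s))
E
python3 -c "
import cv2,numpy as np
a=[cv2.imread('pics/%s1.png'%n)[100:320,150:410] for n in('scene','side')]
cv2.imwrite('pics/c1.png',cv2.resize(np.hstack(a),None,fx=1.5,fy=1.5))"
```

```text
f0 [-0.16  0.58  0.1 ] 4.7
0.106 [ 0.1 -1.3 -0.5] [ 0.5417 -0.1415  0.0642]
0.103 [ 1.  -0.4 -0.9] [ 0.5434 -0.1438  0.0641]
0.1 [ 0.1 -1.  -0.2] [ 0.5452 -0.1462  0.064 ]
0.097 [ 0.1  0.1 -0.3] [ 0.547  -0.1485  0.064 ]
0.094 [ 0.5 -0.   0.3] [ 0.5489 -0.1509  0.0641]
0.091 [ 1.4 -0.7 -0.1] [ 0.5507 -0.1533  0.064 ]
0.088 [-0.1  0.1  0.1] [ 0.5526 -0.1557  0.0641]
0.085 [0.8 0.2 0.6] [ 0.5544 -0.158   0.0641]
0.082 [ 0.6 -0.2  0.2] [ 0.5562 -0.1604  0.064 ]
0.079 [ 0.1 -0.8  0.1] [ 0.5581 -0.1628  0.0641]
0.076 [-1.3  0.8  0.3] [ 0.5597 -0.1649  0.0638]
0.073 [-0.5  2.5  0.2] [ 0.5615 -0.167   0.0638]
7.7333
scene (array([ 0.60758546, -0.2264206 ]), np.int64(56))
side (array([ 0.55685118, -0.09884438]), np.int64(29))
```

View pics/c1.png

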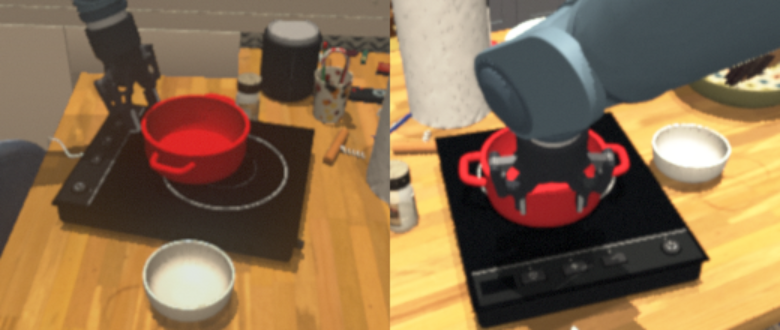

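Both fingers sit low on the pan's front wall, between the handles and clear of the keys. I'll push most of the way while watching the force.

```bash
python3 - <<'E'
from h import *
st=np.load('st.npy'); p,r,d=st[:2],st[2:4],st[4:6]
for b in (.062,.050,.038,.029):
    env.servo_line(np.r_[p-d*b,.064],feed=.025); print(b,np.array(current_contact_force()).round(1))
s=snap('scene'); print('scene in contact',pan(s)[0],ringfit(s))
e=np.array(current_eef_pos()); env.servo_line(np.r_[e[:2]-d*.03,.064],feed=.08); env.servo_line(np.r_[e[:2]-d*.08,.2],feed=.15)
print(current_time_s())
for n in('scene','side'):
    s=snap(n,n+'2.png'); q=pan(s); print(n,q[0].round(4),q[1],ringfit(s))
E
python3 -c "
import cv2,numpy as np
a=[cv2.imread('pics/%s2.png'%n)[100:320,150:410] for n in('scene','side')]
cv2.imwrite('pics/c2.png',cv2.resize(np.hstack(a),None,fx=1.5,fy=1.5))"
```

```text
0.062 [-1.1  2.  -1.4]
0.05 [-1.   2.2 -0.9]
0.038 [-0.9  1.  -1.3]
0.029 [-1.   0.9 -1.6]
scene in contact [ 0.63155898 -0.26325188] (array([ 0.63836426, -0.26677503]), 109)
11.8917
scene [ 0.6323 -0.2639] 57 (array([ 0.63855568, -0.26681884]), 119)
side [ 0.6346 -0.2563] 62 (array([ 0.64145919, -0.26867009]), 312)
```

View pics/c2.png

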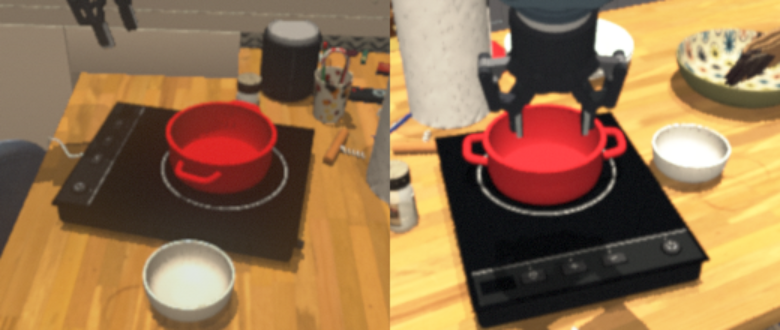

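The pan is nearly on the ring, but the fingers still hide its far rim in the side view. I'll move the arm to hover near the power key and measure again with a clear view, using both the rim and the base edge.

```bash
cat >> h.py <<'E'
def base(s):
    hsv=cv2.cvtColor(s['image'],cv2.COLOR_RGB2HSV); m=((hsv[...,0]<8)|(hsv[...,0]>172))&(hsv[...,1]>140)&(hsv[...,2]>60)
    m[:, :170]=0; m[:,370:]=0; m[:130]=0; m[300:]=0
    n,l,st,_=cv2.connectedComponentsWithStats(m.astype(np.uint8)); k=1+st[1:,4].argmax()
    c=max(cv2.findContours((l==k).astype(np.uint8),cv2.RETR_EXTERNAL,cv2.CHAIN_APPROX_NONE)[0],key=len)[:,0].astype(float)
    P=toplane(s,c,.052)[:,:2]; R=cv2.Rodrigues(np.array(s['rvec'],float))[0]; d=R[2,:2]/np.hypot(*R[2,:2])
    q=pan(s)[0]
    for _ in range(8):
        v=P-q; use=(v@d<-.75*np.hypot(*v.T))
        q=least_squares(lambda p:np.hypot(*(P[use]-p).T)-.075,q,loss='soft_l1',f_scale=.001).x
    return q,use.sum(),(np.hypot(*(P[use]-q).T)-.075).std()
E
python3 - <<'E'
from h import *
a=hob[2]; dv=np.array([np.cos(a),np.sin(a)])
R=toolrot(dv,np.radians(0),1); k=np.array([.4172,-.2209])
env.move_ptp(np.r_[k-dv*.03,.22],R); print(current_time_s(),np.array(current_joints()).round(2))
for n in('scene','side'):
    s=snap(n,n+'3.png'); rg=ringfit(s)[0]; q=pan(s); b=base(s); print(n,'ring',rg.round(4),'rim',(q[0]-rg).round(4),q[1],'base',(b[0]-rg).round(4),b[1:])
s=snap('scene'); 
E
python3 -c "
import cv2,numpy as np
a=[cv2.imread('pics/%s3.png'%n)[120:320,180:370] for n in('scene','side')]
cv2.imwrite('pics/c3.png',cv2.resize(np.hstack(a),None,fx=2.1,fy=2.1,interpolation=2))"
```

```text
12.675 [-0.73 -0.29  2.04 -0.    1.38 -1.6 ]
scene ring [ 0.6386 -0.2669] rim [-0.0062  0.0029] 58 base [-0.0014  0.0109] (np.int64(44), np.float64(0.0012524609131931194))
side ring [ 0.6414 -0.2686] rim [-0.0065  0.0123] 77 base [-0.0006  0.005 ] (np.int64(49), np.float64(0.0008789972548341543))
```

View pics/c3.png

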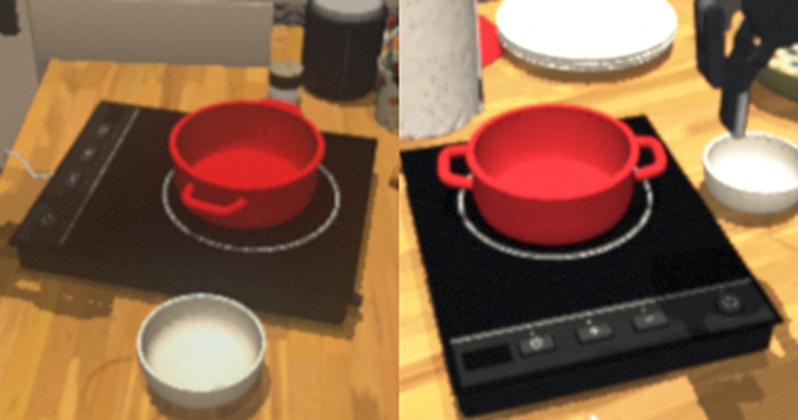

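With a clear view, I combined rim and base over both views, removing the radial bias along each view direction. The pan is still about (-3.4, +7.8) mm from the ring centre. The contact distance of 75.3 mm from the pan centre agrees with the first push, so I'll make a final 8.4 mm nudge.

```bash
cat >> h.py <<'E'
def rel():
    "pan centre minus ring centre: per-view radial bias along the view direction solved out, for rim and base"
    M={}
    D=[]
    for n in('scene','side'):
        s=snap(n,n+'_last.png'); rg=ringfit(s)[0]; R=cv2.Rodrigues(np.array(s['rvec'],float))[0]; D.append(R[2,:2]/np.hypot(*R[2,:2]))
        M.setdefault('rim',[]).append(pan(s)[0]-rg); M.setdefault('base',[]).append(base(s)[0]-rg)
    A=np.r_[np.c_[np.eye(2),D[0]],np.c_[np.eye(2),D[1]]]
    return {k:np.linalg.lstsq(A,np.ravel(v),rcond=None)[0].round(4) for k,v in M.items()}
E
python3 - <<'E'
from h import *
print(rel())
pc=np.array([.6366,-.2600]); a=np.radians(-58); d=np.array([np.cos(a),np.sin(a)]); R=toolrot(d,np.radians(20),1)
env.move_ptp(np.r_[pc-d*.12,.18],R); env.servo_line(np.r_[pc-d*.10,.064],feed=.1)
f0=np.array(current_contact_force())
for b in(.082,.0725,.0669):
    env.servo_line(np.r_[pc-d*b,.064],feed=.025); print(b,(np.array(current_contact_force())-f0).round(1),current_gripper_width())
env.servo_line(np.r_[pc-d*.10,.064],feed=.08); env.servo_line(np.r_[pc-d*.12,.18],feed=.15)
v=np.array([np.cos(hob[2]),np.sin(hob[2])])
env.move_ptp(np.r_[np.array([.4172,-.2209])-v*.03,.22],toolrot(v,0,1))
print(rel(),current_time_s())
E
```

```text
{'rim': array([-0.0038,  0.0079, -0.0052]), 'base': array([-0.0026,  0.0078,  0.0033])}
0.082 [ 0.2  0.3 -0.2] 0.05988943859861996
0.0725 [-3.1  2.7  1.5] 0.060113302117852374
0.0669 [-1.2  2.6  0.1] 0.060134795494561896
{'rim': array([ 0.0003,  0.0015, -0.005 ]), 'base': array([0.0024, 0.0015, 0.0037])} 19.2083
```

The pan is centred to about 2 mm. Next is the power key, with the fingers shut and a slow descent watched by force.

```bash
python3 - <<'E'
from h import *
v=np.array([np.cos(hob[2]),np.sin(hob[2])]); k=np.array([.4180,-.2206])
fingers.move_gripper(0.0)
R=toolrot(v,0,1); env.move_ptp(np.r_[k,.12],R); env.servo_line(np.r_[k,.064],feed=.06); env.wait(.2)
f0=np.mean([current_contact_force() for _ in range(5)],0)
for z in np.arange(.0600,.0505,-.0005):
    env.servo_line(np.r_[k,z],feed=.01); env.wait(.06); f=np.array(current_contact_force())-f0
    print(round(z,4),f.round(1),np.array(current_eef_pos())[2].round(4))
    if f[2]>6.5: break
s=snap('side','side_press.png')
env.wait(.2); env.servo_line(np.r_[k,.075],feed=.03); env.servo_line(np.r_[k-v*.03,.22],feed=.15)
print(rel(),current_time_s())
E
python3 -c "
import cv2,numpy as np
a=[cv2.imread('pics/side_%s.png'%n)[150:320,170:370] for n in('press','last')]
cv2.imwrite('pics/c4.png',cv2.resize(np.hstack(a),None,fx=2,fy=2,interpolation=2))"
```

```text
0.06 [0.  0.3 0.6] 0.06
0.0595 [-0.5  0.1  1. ] 0.0595
0.059 [-0.5  0.6  1.9] 0.059
0.0585 [-0.1  1.5  0.8] 0.0585
0.058 [-1.   0.9  1.4] 0.058
0.0575 [-1.   0.2  1.5] 0.0575
0.057 [-0.5  0.7  0.8] 0.057
0.0565 [0.  0.3 1.1] 0.0565
0.056 [-0.4  0.4  1.3] 0.056
0.0555 [0.1 0.3 1.1] 0.0555
0.055 [-0.4 -0.3 -0.3] 0.055
0.0545 [0.2 0.2 0. ] 0.0545
0.054 [-0.9  0.1  0.2] 0.054
0.0535 [-0.7  0.8  1.1] 0.0535
0.053 [ 0.1 -0.1  0. ] 0.053
0.0525 [-1.   0.6  1.1] 0.0525
0.052 [-1.3 -0.2  0.8] 0.052
0.0515 [-0.2  0.3  1.2] 0.0515
0.051 [-0.5  0.8  0.6] 0.051
{'rim': array([ 0.0001,  0.0016, -0.0049]), 'base': array([0.0024, 0.0014, 0.0036])} 30.1833
```

View pics/c4.png

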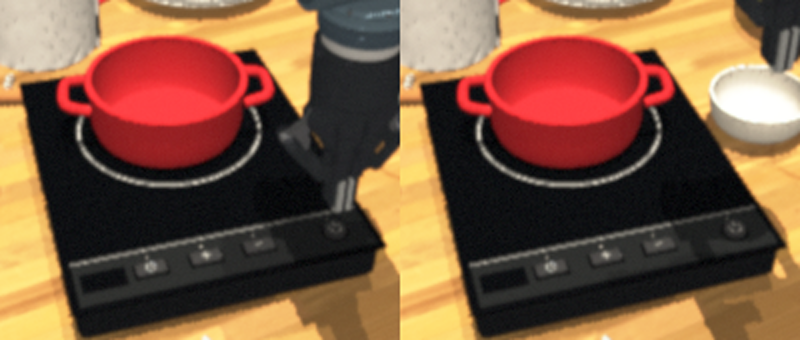

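```bash
python3 - <<'E'
from h import *
print(current_gripper_width(),current_eef_pos(),current_tool_rot(),current_time_s())
s=snap('side')
print(proj(s,[[.418,-.2206,.051],[.418,-.2206,.064],[.418,-.2206,.057]]),toplane(s,[341.5,255],.062),toplane(s,[337.5,264],.057))
cv2.imwrite('pics/p4.png',cv2.resize(cv2.imread('pics/side_press.png')[200:290,290:390],None,fx=6,fy=6,interpolation=2))
E
```

```text
0.000446674186094334 [ 0.39450357 -0.20101652  0.21878339] [-1.06918628e+00 -2.95174963e+00 -1.33060859e-03] 30.1833
[[337.51694833 265.64271931]
 [338.25803341 260.50845918]
 [337.85715001 263.28579166]] [[ 0.42034891 -0.23973202  0.062     ]] [[ 0.41770636 -0.21850163  0.057     ]]
```

View pics/p4.png

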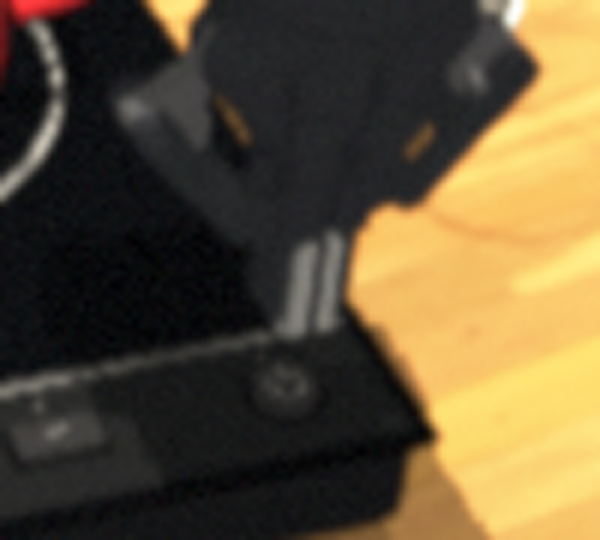

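```bash
python3 - <<'E'
from h import *
k=np.array([.4180,-.2206])
env.servo_line(np.r_[k,.075],feed=.15)
e=np.array(current_eef_pos()); print(e,current_time_s())
T=[]
for n in('scene','side'):
    s=snap(n,n+'5.png'); u=proj(s,e)[0]; c=np.round(u).astype(int)-[40,30+8]
    im=s['image'][c[1]:c[1]+60,c[0]:c[0]+80,::-1]; im=cv2.convertScaleAbs(im,alpha=1.7,beta=15); im=cv2.resize(im,None,fx=5,fy=5,interpolation=2)
    cv2.drawMarker(im,tuple(np.round((u-c+.5)*5).astype(int).tolist()),(0,255,0),0,8,1); T.append(im); print(n,c,u)
s=viewer.snapshot('wrist'); w=cv2.resize(s['image'][:,:,::-1],(400,300)); cv2.imwrite('pics/wrist5.png',s['image'][:,:,::-1])
f=210/np.tan(np.radians(s['fovy'])/2); M=np.linalg.inv(s['T_tool_cam']); p=M[:3,3]; th=np.arctan2(np.hypot(*p[:2]),p[2]); uv=p[:2]/np.hypot(*p[:2])*th*f+[s['cx'],s['cy']]
print('wrist tcp px',uv,f,p); cv2.drawMarker(w,tuple((uv/1.4).astype(int).tolist()),(0,255,0),0,8,1)
c=np.round(uv).astype(int)-[66,50]; c=np.clip(c,0,[560-133,320]); w2=cv2.resize(s['image'][c[1]:c[1]+100,c[0]:c[0]+133,::-1],(400,300)); print(c)
cv2.imwrite('pics/c5.png',np.vstack([np.hstack(T),np.hstack([w,w2])]))
E
```

```text
[ 0.41851899 -0.221032    0.07586409] 31.3667
scene [162 179] [202.08325313 216.92541301]
side [299 217] [338.79455907 255.49159702]
wrist tcp px [278.3019892  246.42606719] 325.19226210127806 [-0.00062912  0.02229882  0.19177244]
[212 196]
```

View pics/c5.png

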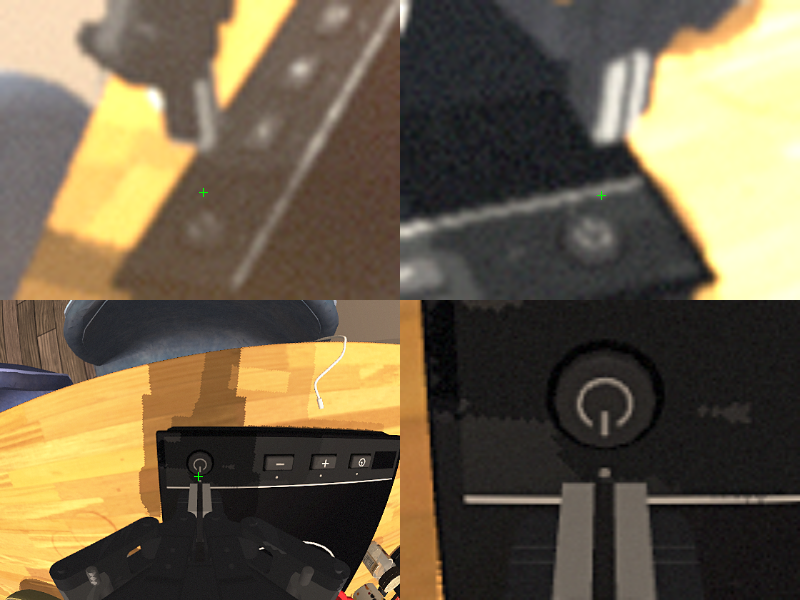

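The last picture shows the real fingertips about 10 px above the projected TCP in both views: scene tip (202.6,208.6), side tip (341.4,245). So they stand well above the reported TCP, which explains why the key was not touched. I'll triangulate the tip and the key.

```bash
python3 - <<'E'
from h import *
e=np.array([.41852,-.22103,.07586])
S=[snap(n) for n in('scene','side')]
def tri(uvs):
    r=least_squares(lambda X:np.ravel([proj(s,X)[0]-u for s,u in zip(S,uvs)]),[.42,-.22,.09]); return r.x,r.fun
for nm,u in(('tip',[(202.6,208.6),(341.4,245)]),('key',[(162+203/5-.5,179+230/5-.5),(299+192/5-.5,217+238/5-.5)])):
    X,f=tri(u); print(nm,X.round(4),(X-e).round(4),f.round(1))
# wrist: ray to the power key centre, on plane z=.057, from the reported pose
from scipy.spatial.transform import Rotation as Ro
s=viewer.snapshot('wrist'); T=np.array(s['T_tool_cam']); Rw=Ro.from_rotvec(current_tool_rot()).as_matrix()
f=210/np.tan(np.radians(s['fovy'])/2)
uv=np.array([212+(605-400)*133/400, 196+(395-300)/3])-[s['cx'],s['cy']]; th=np.hypot(*uv)/f; d=np.r_[uv/np.hypot(*uv)*np.sin(th),np.cos(th)]
# apparent diameter of key -> range
e=np.array(current_eef_pos()); c=e+Rw@T[:3,3]; D=Rw@T[:3,:3]@d; print('wrist key',c+D*((.057-c[2])/D[2]), 'cam z',c[2],'range by size',.022*f/(95/400*133), (c[2]-.057)/-D[2])
E
```

```text
tip [ 0.4193 -0.2244  0.0996] [ 0.0008 -0.0033  0.0238] [-0.9  0.6 -0.8 -0.5]
key [ 0.4181 -0.2199  0.0545] [-0.0004  0.0012 -0.0214] [ 0.7 -0.5  0.6  0.4]
wrist key [ 0.41546955 -0.21700069  0.057     ] cam z 0.25037314612181166 range by size 0.22648926842035988 0.20825491019503364
```

The real tip stands about 22 mm above the reported TCP, and the wrist camera's key size agrees. That puts contact at a reported z of about 0.035. I'll shift by the key-minus-tip offset and press with the force guard.

```bash
python3 - <<'E'
from h import *
k=np.array([.4166,-.2167])
env.servo_line(np.r_[k,.045],feed=.08); env.wait(.1)
F=lambda:np.mean([current_contact_force() for _ in range(4)],0)
f0=F(); z=.045; log=[]; hit=False
while z>.026 and current_time_s()<40.5:
    z-=.0005 if hit or z<.0 else .001
    env.servo_line(np.r_[k,z],feed=.02); f=F()-f0
    log.append((round(z,4),round(f[2],1),round(current_time_s(),2)))
    if f[2]>2.2: hit=True
    if f[2]>6.5: break
print(log); ok=log[-1][1]>6.5
env.wait(.15); print((F()-f0).round(1))
env.servo_line(np.r_[k,.055],feed=.06); env.servo_line(np.r_[k,.15],feed=.2); print(ok,current_time_s())
print(rel())
E
```

```text
[(0.044, np.float64(-0.4), 32.54), (0.043, np.float64(-0.3), 32.79), (0.042, np.float64(-0.9), 33.04), (0.041, np.float64(-0.0), 33.29), (0.04, np.float64(0.0), 33.54), (0.039, np.float64(-0.6), 33.79), (0.038, np.float64(0.6), 34.04), (0.037, np.float64(-0.4), 34.29), (0.036, np.float64(0.6), 34.54), (0.035, np.float64(0.3), 34.79), (0.034, np.float64(-0.4), 35.04), (0.033, np.float64(0.0), 35.29), (0.032, np.float64(-0.2), 35.54), (0.031, np.float64(-0.2), 35.79), (0.03, np.float64(0.4), 36.04), (0.029, np.float64(0.5), 36.29), (0.028, np.float64(0.2), 36.54), (0.027, np.float64(-0.3), 36.79), (0.026, np.float64(-0.3), 37.04)]
[-0.6 -0.9  0.8]
False 38.45
{'rim': array([ 0.0006,  0.0016, -0.0051]), 'base': array([0.0026, 0.0013, 0.0035])}
```

```bash
python3 - <<'E'
from h import *
from scipy.spatial.transform import Rotation as Ro
print(current_time_s(),current_eef_pos(),current_gripper_width())
S={n:snap(n) for n in('scene','side')}
def show(img,c,w=13,h=15):
    g=img[c[1]-h:c[1]+h,c[0]-w:c[0]+w].astype(int).sum(2)//30
    print('x0',c[0]-w,'y0',c[1]-h); print('\n'.join('%3d '%(c[1]-h+i)+''.join('%3d'%v for v in r) for i,r in enumerate(g)))
a=cv2.imread('pics/side_press.png'); show(a,(340,258),13,12)
show(cv2.imread('pics/scene5.png'),(202,210),13,12)
s=viewer.snapshot('wrist'); M=np.linalg.inv(s['T_tool_cam']); f=210/np.tan(np.radians(s['fovy'])/2)
print(np.round(s['T_tool_cam'],4))
for x in(-.011,0,.011):
  for z in(0,-.02,-.04):
    p=(M@[x,0,z,1])[:3]; r=np.hypot(*p[:2]); print(x,z,(p[:2]/r*np.arctan2(r,p[2])*f+[s['cx'],s['cy']]).round(1),end=' ')
w=s['image']; print(); print(w[235:275:2,272:290].astype(int).sum(2)//3)
cv2.imwrite('pics/wrist6.png',w[:,:,::-1]); print(current_time_s())
E
```

```text
38.55 [ 0.41545518 -0.21575447  0.14783006] -0.00010047895801512401
x0 327 y0 246
246   0  0  0  1  2  3  3  3  3  3  4  7 10 12 11  8  8 11 11  8  7 13 18 19 19 18
247   0  0  0  1  2  3  3  3  3  3  5  8 11 12 11  8  8 12 11  7  8 13 17 18 18 17
248   0  1  1  1  2  3  3  3  3  4  5  9 11 12 11  7  8 12 11  7  8 14 17 17 17 17
249   0  1  0  1  1  2  3  3  3  4  5  9 12 12 10  7  9 12 11  7  8 13 16 17 17 17
250   0  1  1  0  1  1  2  3  3  4  6 10 12 12  9  7 10 11 10  6  6 10 15 17 17 17
251   1  1  1  1  1  1  2  3  3  4  6 10 12 12  8  7 10 12  9  5  3  6 11 15 17 17
252   0  0  0  0  1  1  1  2  3  5  7 11 12 11  8  8 11 12  9  5  3  3  7 12 16 17
253   0  0  1  1  1  0  1  2  4  7  8 11 12 11  7  8 11 12  9  6  4  2  4  9 14 16
254   1  1  0  1  1  2  2  2  5  8 10 11 12 11  7  7 10 10  7  5  3  1  2  5  9 11
255   2  2  2  3  4  5  5  5  5  7  9 10 10  8  5  5  6  6  4  3  3  2  1  2  4  8
256   4  4  5  5  6  6  7  6  5  5  6  6  6  5  3  3  3  3  3  3  2  2  1  1  2  5
257   6  6  6  6  4  4  5  4  3  2  3  3  3  3  3  3  3  3  2  3  3  2  2  1  1  3
258   4  4  4  3  3  3
[... 4188 characters left out ...]
20  20  20  20  22]
 [101 100 103 103  79  13  26  18  25  15  29  70 108 102  99 104 101 101]
 [101 103 101 105  61  17  22  20  24  18  31  72 110 103 101 100 102 103]
 [104 102 103 107  61  17  20  20  21  25  24  74 108 102 104 102 103 100]
 [101 104 103 105  58  15  29  20  28  17  28  73 110 101  99 102 100 103]
 [102  99 102 106  63  14  24  29  28  24  27  74 110 104 103 100 102 100]
 [103 101 104 106  53  15  24  20  23  24  27  73 108 106 101 104 100 101]
 [101 100 105 107  36  24  27  26  28  17  16  58 110 103 102 101 104 101]
 [101 105 102 110  36  19  25  24  26  23  23  59 111 104 103 100 102 100]
 [103 100 103 110  32  16  24  27  27  25  19  57 110 105 101 103 103 103]]
38.7
```

The wrist view fixes it: the robot-side finger faces end about 35 mm behind the reported TCP. That explains both misses and puts contact at a reported z of about 0.022. I'll press again within the time left.

```bash
python3 - <<'E'
from h import *
k=np.array([.4178,-.2195])
env.servo_line(np.r_[k,.028],feed=.17)
f0=np.array(current_contact_force()); z=.0255; log=[]; hit=False; ok=False
while z>.007 and current_time_s()<42.3:
    env.servo_line(np.r_[k,z],feed=.02); f=np.array(current_contact_force())
    log.append((round(z,4),round(f[2]-f0[2],1),round(current_time_s(),2)))
    if f[2]-f0[2]>5.5: ok=True; break
    hit=hit or f[2]-f0[2]>2.2; z-=.0007 if hit else .001
f=current_contact_force(); print(ok,log,f0.round(1),np.round(f,1))
env.servo_line(np.r_[k,.06],feed=.12); print(current_time_s(),np.round(current_contact_force(),1))
if ok: print(workorder.finish_job())
E
```

```text
True [(0.0255, np.float64(0.7), 39.84), (0.0245, np.float64(2.3), 40.09), (0.0238, np.float64(2.8), 40.34), (0.0231, np.float64(4.4), 40.59), (0.0224, np.float64(3.5), 40.84), (0.0217, np.float64(7.1), 41.09)] [-0.2 -0.1 -0.9] [ 0.9 -0.7  6.1]
41.5583 [-0.5  1.4  0.5]
the job is handed in; nothing more can be done
None
```

The job is handed in at 41.6 s: the pan measured about 2 mm from the ring's centre, and the power key was pressed down to its stop (about 6 to 7 N) and released; two earlier presses never reached it, because the fingertips stand about 33 mm above the reported TCP, and I did not measure the jar or bowl afterwards.

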